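Press-to-mix: hold a round flask down in the vortex mixer's sprung cradle

TASK

Mix the round flask on the vortex mixer in press-to-run mode. First throw the mixer's mode lever over into the press notch (the left-hand one seen from the mixer's front, marked with an arrow pressing on a line) and let go of it; then lift the round flask off its cork ring, set it upright in the sprung ring cradle on top of the mixer, press it gently straight down about a centimetre against the springs, and finish while still holding it down like that, the gripper clear of the mixer itself. Keep the flask roughly upright all the way and leave the other things on the bench where they are.

Things in the scene. Friction and masses are not known exactly. Their poses are not given: they have to be found in the camera images.
- mixer: Vortex mixer, fixed, white case 150 wide (y) x 205 deep (x) x 105 mm high. Origin: centre of its underside; front faces its -x. The front 88 mm of its top is a panel sloping down to the front by 0.278 rad, with the mode lever in the middle and a low speed knob (26 across, 12 high, fixed) 54 mm to +y. At the rear, at x +46 mm, a drive disc (94 across, top at 121 mm) carries the ring cradle.
- mode_lever (a joint): Lever arm 46 mm long on the panel, pointing to the mixer's front, with an upright round grip (14 across, 34 tall) at its end. Rad, growing to the mixer's +y, stops at -0.56 and 0.56. Sprung notches between ridges: -0.5 two bars (runs on), 0 ring (off), +0.5 arrow on a line (press to run). Starts at -0.5 or 0, seldom between. Crossing a ridge takes 3 N at the grip; then it snaps in and stays.
- lever_grip (a point): On the axis of the lever's upright grip, about half way up, 15 mm under its top and 19 mm above the top of the arm; the arm is 12 mm wide and 6 mm thick. Moves with the lever.
- lever_pivot (a point): Fixed point on the lever's swing axis, in the plane in which lever_grip moves, 46 mm from lever_grip. The axis leans 0.278 rad from vertical towards the mixer's front.
- press_notch (a point): Fixed point: where lever_grip stands when the lever sits in the press notch (joint value 0.5).
- cradle (a joint): Sprung ring cradle: black rubber-covered ring (60 mm outside, 44 inside, bar 8 thick) on three coil springs above the drive disc. In m: 0 up, growing as it is pressed straight down, stop at 0.014. Starts to sink at 4 N, then 0.6 N per mm (8 N at 7 mm, 10 N at 10 mm); the flask's weight alone does not move it. The mixer runs while it is more than 0.007 down.
- cradle_seat (a point): Point on the cradle's axis where the flask's origin (its lowest point) lies when the flask is seated in the ring; 140 mm above the bench while the cradle is up. Moves down with the cradle. The ring's top edge is 11 mm above it.
- flask: The round flask: amber glass ball 64 mm across, straight neck 24 to 26 mm across, lip 28 mm across at 100 to 105 mm, small white stopper up to 114 mm above its lowest point. Grip the neck between 66 and 100 mm. Origin: lowest point of the ball; z runs up the neck. Mass 0.11 to 0.23 kg. It stands upright in the cork ring.
- cork_ring: Fixed cork ring on the bench that carries the round flask at the start: 96 mm across, 28 mm high. Origin: centre of its underside. The flask's lowest point sits 12 mm above the bench in it.
- conical_flask: Bystander: conical amber flask with white stopper, base 64 mm across, 108 mm high, loose on the bench. Origin: centre of its base.
- reagent_bottle: Bystander: amber bottle with paper label and white cap, 60 mm across, 112 mm high, loose. Origin: centre of its base.
- tube_rack: Bystander: white rack of capped sample tubes, 70 x 150 mm, 93 mm high, loose. Origin: centre of its base.
- tip_box: Bystander: grey pipette-tip box with clear lid, 86 x 122 mm, 63 mm high, loose. Origin: centre of its base.
- specimen_pot: Bystander: small white screw-top pot, 47 mm across, 60 mm high, loose. Origin: centre of its base.
- bench_timer: Bystander: flat white timer, 60 x 68 mm, 18 mm high, loose. Origin: centre of its base.
Not all that is in view belongs to the job. Leave any blue or green look-alike of the flask alone.

How it is judged:
By the outcome, as a careful person would: the job done as asked, in the order asked, and still so for the second after the job is handed in, while the arm keeps its last pose, push and grip.
It also fails if it takes over 51 s, if anything falls off the work surface, if the arm or the gripper's body presses on something with over 40 N, if the wrist force passes 120 N, or if a joint passes its speed limit or range.

ROBOT

A 6-joint arm with a two-finger parallel gripper is mounted at the origin on the work surface. World frame = base frame: x ahead of the robot, y to its left, z up, the work surface at z = 0. Lengths are in m, angles in degrees, forces in N, time in s.
With the tool pointing down it reaches from about 0.35 to 0.925 m from the base axis. Payload 6.4 kg.
Tool frame: the origin (TCP) lies at the centre of the arm's flange, where the gripper is bolted on; the fingertips stand 199 mm ahead of it and the grasp point (between the pads) lies 180 mm ahead of it; z points along the fingers, y is the line along which they close (so a half turn about z gives the same grasp; the last joint's range is limited). The gripper opens to 94 mm and grips with 3 to 60 N. Pads are 16 mm wide; open, the fingers measure 119 mm over their backs; the gripper's body (75 mm by 177 mm) begins 78 mm behind the grasp point.
Start: joints at [63.994, 14.043, 89.255, -0, 76.702, -9.975], TCP at [0.18, 0.625, 0.405] pointing down, gripper open.
Joint ranges: [-179.41, 179.41], [-58.25, 129.5], [7.25, 145.43], [-54.29, 234.29], [11.92, 165.04], [-157.13, 157.13]. Speed limits (degrees/s): [147.25, 147.25, 180, 180, 180, 180].

INTERFACE

Orientations are given as a 3x3 rotation matrix whose columns are the frame's x, y, z axes.
In Python, from cell import monitor, snapshot, ctrl, models gives the robot as it stands.
- The arm moves only by the tool shift_gripper, called after "Call:" by a JSON object that holds its "fn" and its "kwargs", one argument or row to a line. Schema: {"type":"object","properties":{"increments":{"type":"array","items":{"type":"number"},"minItems":7,"maxItems":84},"grip_force":{"type":"number"},"only":{"type":"string"},"quiet":{"type":"boolean"},"lines":{"type":"string"}},"required":["increments"],"additionalProperties":false}. increments is one flat list of numbers that holds 1 to 12 rows one after another, with no inner brackets; each row has 7 numbers: a rotation vector rx, ry, rz in a scale on which 1.0 is 90 degrees, then dx, dy, dz in shares of the most that a row can go, 1 being 50 mm, then the finger opening in m; each row shifts and turns the commanded pose from where the row before left it, along the tool's axes as they then stand; what a row does not reach is not made up. A row lasts 1/10 s, in which the tool goes at most 0.05 m and 8.59 degrees, less where a joint would pass 70% of its speed; a pose out of reach is approached as far as the arm can. The fingers move at their own pace and stop on an object; grip_force is the grip in N (left out, the last holds). Time passes only in rows, so rows that do not move let the fingers close. The tool returns the time, the measured TCP pose, the force, the opening and the grip force at its end. only (a regular expression) keeps the lines of the reply that match it, lines (a string "A,B") keeps lines A to B, and quiet returns only ok. A shift or turn number past 1, either way, is cut back to 1. Input that does not fit is refused with a message, and nothing moves.
- monitor.get_state(): the state, without advancing time (a new reading comes with each control period).
- snapshot(name): name is "scene" or "side" or "wrist"; returns a dict with "color" (420x560x3 uint8, red, green, blue), "K" (3x3 intrinsics, pixels), "k1" (the pictures are not rectified: a ray, as slopes to the right and down, at radius r is drawn at 1 + k1 r^2 times it, then the intrinsics apply), "pose" (4x4, takes a point from camera to world coordinates). Camera axes: x right, y up, looking along -z (the intrinsics and any distortion apply to the point x, -y, -z); pixel columns grow to the right and rows downward; lengths in m; the calibration is good to about 2 mm. A picture is of the moment at which its call begins. There is no depth.
- ctrl.job_done(): hands the job in; it is judged then, once.
Trained networks look in a picture, given as the dict that the camera call returned (one of the last four; its "shot" number tells which), for a name from the list of things; names that differ only in an ending like _2 or _b are one class to them, and where a whole thing is asked for, a point or a joint stands for the part that bears it (a point fixed in the world has none). Each returns a list of dicts, best first, with "conf" (0 to 1); they miss things now and then, are a little off and sometimes report something else, mostly with a low value. They report only what shows in the picture. A call takes as long as a camera call. They do not tell look-alikes from the thing itself.
- models.recognise(picture, thing): "location" ([x, y, z] in m, in the coordinates of the camera as it stood for that picture, good to about 4 mm: the middle of the surface that is visible of it).
- models.place_of(picture, thing): "location" ([x, y, z] in m, in the coordinates of the camera as it stood for that picture, good to about 4 mm: a listed point, or the origin of a listed thing).
The state is a dict: "time_s": time; "joint_pos": joint angles; "joint_vel": joint speeds; "effort": joint torques, N m; "ee_pos": TCP position; "orientation": TCP orientation; "wrist_force": force on the tool from outside, world axes, zero at the start; "wrist_torque": the same for the moment, N m; "gripper_width": finger opening in m; "gripper_force": force on a finger pad.
Only numpy, scipy, OpenCV 4.12 (cv2) and the standard library are available. Lean on these libraries where they do the work, as an engineer would, in place of code of your own. Each camera call takes 0.05 s, during which the arm holds its last target. There are 200 camera calls.

## Working session

There is one attempt and no reset: what is moved stays moved. The work goes in short steps, Python scripts to look and compute and a tool call to move; the robot and the scene stay as the last step left them, time stands still between calls to the robot, and variables do not carry over. Pictures are saved under pics/ and viewed, at most 10 in all, crops included, and the job is handed in when it is done.

```bash
mkdir -p pics; ls; cat > h.py <<'E'
import numpy as np, cv2
from cell import monitor, snapshot, ctrl, models
def w(p,l): return (p["pose"]@np.r_[l,1])[:3]
def pix(p,X):
    c=np.linalg.inv(p["pose"])@np.r_[X,1]; s=np.array([c[0],-c[1]])/-c[2]
    s=s*(1+p["k1"]*(s@s)); K=p["K"]; return K[:2,:2]@s+K[:2,2]
def find(p,names,f='place_of',n=3):
    for t in names:
        for d in getattr(models,f)(p,t)[:n]:
            X=w(p,d["location"]); print(f[:5],t,round(d["conf"],2),X.round(4),pix(p,X).round())
def save(p,n): cv2.imwrite(f"pics/{n}.png",p["color"][:,:,::-1])
E
python3 - <<'E'
from h import *
for n in ("scene","side"):
    p=snapshot(n); save(p,n+"0"); print(n,p["pose"][:3,3])
    find(p,["mixer","lever_grip","lever_pivot","press_notch","cradle_seat","flask","cork_ring","conical_flask","reagent_bottle","tube_rack","tip_box","specimen_pot","bench_timer"])
s=monitor.get_state(); print(s["time_s"],s["ee_pos"],s["orientation"],s["gripper_width"])
E
```

```text
pics
scene [1.03802517 0.43874224 0.91446857]
place mixer 0.72 [0.5297 0.1626 0.1381] [327. 216.]
place mixer 0.67 [0.5739 0.1698 0.0043] [315. 263.]
place lever_grip 0.77 [0.4966 0.1826 0.1255] [342. 214.]
place lever_pivot 0.92 [0.5308 0.1619 0.137 ] [326. 217.]
place press_notch 0.89 [0.5032 0.1962 0.1205] [345. 220.]
place press_notch 0.22 [ 0.7479 -0.3138  0.0029] [124. 213.]
place cradle_seat 0.88 [0.6194 0.1543 0.1423] [299. 241.]
place flask 0.7 [ 0.4533 -0.1342  0.0107] [248. 173.]
place flask 0.69 [ 0.3139 -0.1417  0.0018] [277. 146.]
place flask 0.64 [ 0.4169  0.0008 -0.0031] [296. 191.]
place cork_ring 0.93 [ 0.4442 -0.1381  0.0013] [250. 173.]
place conical_flask 0.63 [ 0.4415 -0.3133  0.0026] [204. 146.]
place reagent_bottle 0.64 [ 6.420e-01 -2.015e-01 -3.000e-04] [183. 208.]
place tube_rack 0.93 [ 0.7929 -0.0228  0.0019] [191. 286.]
place tip_box 0.8 [ 0.7506 -0.3143  0.0032] [123. 213.]
place tip_box 0.75 [0.5736 0.1692 0.0025] [315. 264.]
place specimen_pot 0.79 [ 0.6629 -0.052  -0.0014] [220. 243.]
place specimen_pot 0.62 [ 0.6397 -0.2011  0.0021] [183. 207.]
place 
[... 745 characters left out ...]
gent_bottle 0.6 [ 6.37e-01 -2.05e-01  2.00e-04] [347. 285.]
place tube_rack 0.85 [ 7.924e-01 -2.160e-02  4.000e-04] [349. 231.]
place tube_rack 0.45 [ 0.4417 -0.3078  0.0011] [308. 342.]
place tip_box 0.74 [ 0.7414 -0.3123 -0.0031] [403. 296.]
place specimen_pot 0.85 [ 0.6583 -0.0455  0.0017] [319. 249.]
place specimen_pot 0.65 [0.6178 0.1583 0.1436] [272. 182.]
place specimen_pot 0.44 [ 0.6385 -0.2043 -0.0014] [347. 285.]
place bench_timer 0.55 [ 0.4275  0.3986 -0.0014] [191. 202.]
1.4 [0.17951767 0.62473003 0.40462321] [[-9.61096960e-01  2.76211206e-01 -5.95637583e-05]
 [ 2.76211210e-01  9.61096958e-01 -6.46097860e-05]
 [ 3.94006000e-05 -7.85484466e-05 -9.99999996e-01]] 0.09400592817526035
```

View images.

```bash
python3 - <<'E'
import cv2,numpy as np
a=cv2.imread("pics/scene0.png");b=cv2.imread("pics/side0.png")
c=cv2.resize(a[110:310,170:450],None,fx=2.8,fy=2.8,interpolation=cv2.INTER_CUBIC); cv2.imwrite("pics/scene0c.png",c)
c=cv2.resize(b[160:380,180:460],None,fx=2.7,fy=2.7,interpolation=cv2.INTER_CUBIC); cv2.imwrite("pics/side0c.png",c)
E
```

```text
(no output)
```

View pics/scene0c.png

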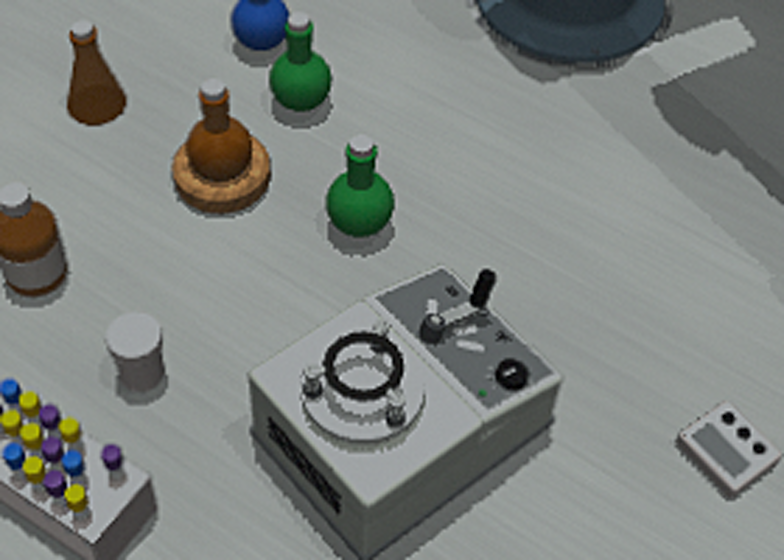

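View pics/side0c.png

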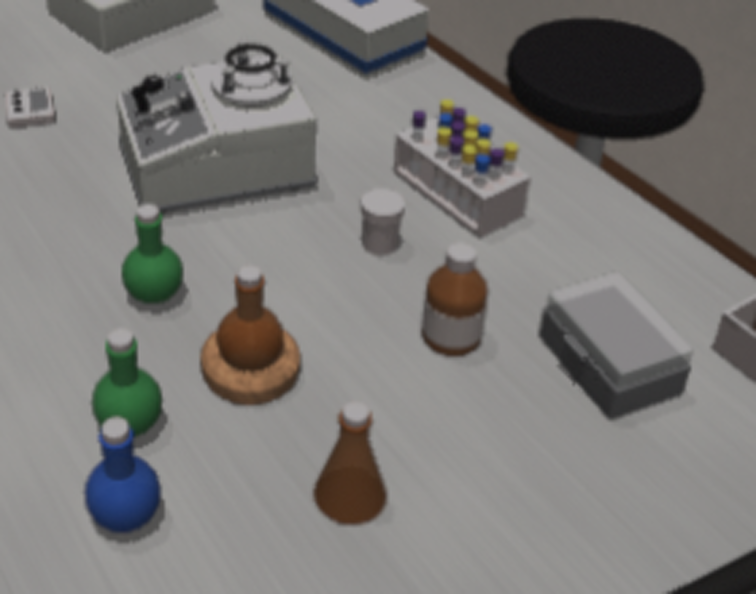

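Candidates for the round flask: amber in the cork ring (scene ≈248,165), green ones (277,140 and 298,182), and blue (263,118). The amber one in the cork ring fits; the amber conical flask (204,146) is a bystander. The crops show this clearly. The mode lever stands in the middle (ring/off) at about scene (343,212), and the arrow mark is on the +y side at about (350,231). I'll move over the mixer with closed fingers and look with the wrist camera.

The rows are not in the units I measure in: shifts go in shares of 50 mm and turns go in shares of 90 degrees. I convert before sending: -0.0345 m is -0.69, -0.0312 m is -0.624.

Call:
{"fn": "shift_gripper", "kwargs": {
  "increments": [0,0,0,-0.69,-0.624,0,0,0,0,0,-0.69,-0.624,0,0,0,0,0,-0.69,-0.624,0,0,0,0,0,-0.69,-0.624,0,0,0,0,0,-0.69,-0.624,0,0,0,0,0,-0.69,-0.624,0,0,0,0,0,-0.69,-0.624,0,0,0,0,0,-0.69,-0.624,0,0,0,0,0,-0.69,-0.624,0,0,0,0,0,-0.69,-0.624,0,0,0,0,0,-0.69,-0.624,0,0,0,0,0,0,0,0,0],
  "grip_force": 5
}}

```text
time_s: 2.6
ee_pos: [0.4515, 0.1865, 0.4051]
orientation: [[-0.959, 0.283, 0.001], [0.283, 0.959, -0.001], [-0.002, -0.0, -1.0]]
wrist_force: [-0.8, 0.2, -0.0]
gripper_width: 0.0023
gripper_force: 0.0
```

```bash
python3 - <<'E'
from h import *
p=snapshot("wrist"); save(p,"wrist0"); print(p["pose"].round(3))
find(p,["lever_grip","lever_pivot","press_notch","cradle_seat","mixer"],n=2)
s=monitor.get_state(); print(s["time_s"],s["ee_pos"],s["orientation"].tolist() if hasattr(s["orientation"],'tolist') else s["orientation"],s["gripper_width"])
E
```

```text
[[ 0.283 -0.925 -0.253  0.379]
 [ 0.959  0.273  0.074  0.208]
 [ 0.001 -0.264  0.965  0.384]
 [ 0.     0.     0.     1.   ]]
place lever_grip 0.72 [0.4873 0.1823 0.1228] [292. 256.]
place lever_pivot 0.71 [0.5333 0.1683 0.1374] [291. 316.]
place press_notch 0.69 [0.4998 0.2002 0.1226] [316. 263.]
place mixer 0.96 [ 0.5757  0.1658 -0.0006] [296. 283.]
2.9 [0.4487871  0.19123766 0.40457723] [[-0.9617306766910858, 0.2739964460568738, -0.00023034649758417474], [0.273996431838803, 0.9617307039474783, 9.178394173644477e-05], [0.00024667977311434297, 2.5157313970941385e-05, -0.9999999692580992]] 0.0005194413930276403
```

View pics/wrist0.png

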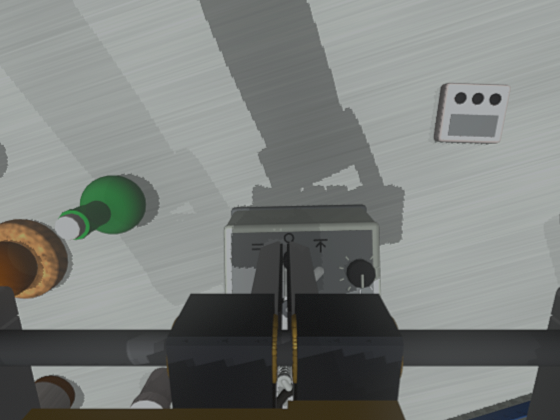

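Wrist view: lever points straight at the ring mark (289,238), with the arrow mark at (320,245) on the +y side and the bars at (257,247). The mixer is aligned with the tool axes. I'll move to the −y side of the grip, go down, then push to +y.

To row units: 0.041 m is 0.82, -0.0225 m is -0.45.

Call:
{"fn": "shift_gripper", "kwargs": {
  "increments": [0,0,0,-0.45,-0.334,0,0,0,0,0,-0.45,-0.334,0.1,0,0,0,0,0,0,0.82,0,0,0,0,0,0,0.82,0,0,0,0,0,0,0,0,0,0,0,0,0.12,0,0,0,0,0,0,0.12,0,0,0,0,0,0,0.12,0,0]
}}

```text
time_s: 3.7
ee_pos: [0.4892, 0.1636, 0.3202]
orientation: [[-0.962, 0.275, 0.003], [0.275, 0.962, -0.002], [-0.003, -0.001, -1.0]]
wrist_force: [-2.3, -5.2, 3.7]
gripper_width: 0.0005
gripper_force: 2.8
```

Call:
{"fn": "shift_gripper", "kwargs": {
  "increments": [0,0,0,0,0.1,0,0,0,0,0,0,0.08,0,0,0,0,0,0,0.08,0,0,0,0,0,0,0.06,0,0,0,0,0,0,0,0,0,0,0,0,0,0,0,0]
}}

```text
time_s: 4.3
ee_pos: [0.4927, 0.1784, 0.3173]
orientation: [[-0.961, 0.276, -0.001], [0.276, 0.961, 0.0], [0.001, 0.0, -1.0]]
wrist_force: [-0.1, -2.0, -0.1]
gripper_width: 0.0004
gripper_force: 0.0
```

```bash
python3 - <<'E'
from h import *
p=snapshot("scene"); save(p,"s1"); find(p,["lever_grip","press_notch"],n=2)
p=snapshot("side"); find(p,["lever_grip","press_notch"],n=2)
s=monitor.get_state(); print(s["time_s"],s["ee_pos"],s["wrist_force"])
a=cv2.imread("pics/s1.png")[150:290,250:430]; cv2.imwrite("pics/s1c.png",cv2.resize(a,None,fx=4,fy=4))
E
```

```text
place lever_grip 0.76 [0.5041 0.1968 0.1238] [346. 220.]
place press_notch 0.68 [0.5021 0.1948 0.1198] [345. 220.]
place press_notch 0.68 [0.5312 0.1649 0.1364] [327. 218.]
place lever_grip 0.53 [0.4991 0.1966 0.1261] [232. 191.]
place press_notch 0.91 [0.4978 0.1972 0.1277] [232. 191.]
4.6 [0.49285444 0.17816039 0.3176162 ] [ 0.40498902 -0.02842296 -0.80953577]
```

View pics/s1c.png

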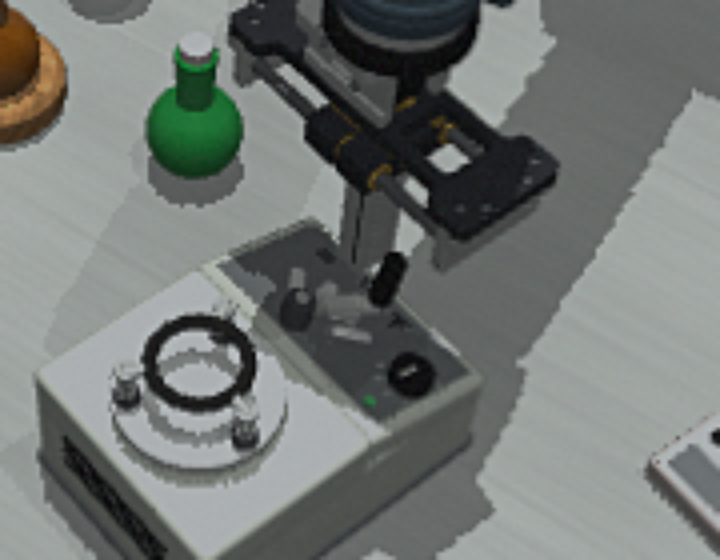

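The lever sits in the press notch (crop (388,278), next to the arrow) and the finger is free of load. Next I back off, rise, and go look at the flask.

To row units: -0.045 m is -0.9, -0.01 m is -0.2.

Call:
{"fn": "shift_gripper", "kwargs": {
  "increments": [0,0,0,0,-0.4,0,0,0,0,0,0,0,-0.9,0,0,0,0,0,0,-0.9,0.02,0,0,0,-0.2,-0.84,0,0.06,0,0,0,-0.2,-0.84,0,0.06,0,0,0,-0.2,-0.84,0,0.06,0,0,0,-0.2,-0.84,0,0.06,0,0,0,-0.2,-0.84,0,0.06,0,0,0,-0.2,-0.84,0,0.06,0,0,0,-0.2,-0.84,0,0.06,0,0,0,0,0,0,0.06,0,0,0,0,0,0,0.06]
}}

```text
time_s: 5.8
ee_pos: [0.4733, -0.1435, 0.4075]
orientation: [[-0.961, 0.278, -0.0], [0.278, 0.961, 0.001], [0.0, 0.001, -1.0]]
wrist_force: [-0.2, 1.3, -0.5]
gripper_width: 0.0601
gripper_force: 0.0
```

```bash
python3 - <<'E'
from h import *
p=snapshot("wrist"); save(p,"wrist1")
find(p,["flask","cork_ring"],n=3)
find(p,["flask"],'recognise',n=3)
p=snapshot("scene"); save(p,"s2"); find(p,["lever_grip","press_notch","cradle_seat","flask","cork_ring"],n=3)
p=snapshot("side"); find(p,["cradle_seat","flask","lever_grip"],n=3)
s=monitor.get_state(); print(s["time_s"],s["ee_pos"],s["orientation"][0],s["wrist_force"],s["gripper_width"])
E
```

```text
place flask 0.96 [ 0.3159 -0.1382 -0.0015] [247.  43.]
place flask 0.93 [ 0.4493 -0.1418  0.0093] [279. 167.]
place flask 0.9 [ 0.2714 -0.2281 -0.0039] [152.  25.]
recog flask 0.97 [ 0.4191 -0.006   0.0561] [409. 103.]
recog flask 0.92 [ 0.4414 -0.1355  0.0657] [283. 165.]
recog flask 0.72 [ 0.2837 -0.2219  0.0492] [142.  21.]
place lever_grip 0.62 [0.5032 0.1992 0.1222] [347. 221.]
place press_notch 0.72 [0.5022 0.1942 0.1201] [345. 220.]
place cradle_seat 0.86 [0.6196 0.1544 0.1418] [299. 241.]
place flask 0.85 [ 0.3105 -0.1437  0.0033] [277. 144.]
place flask 0.81 [ 0.4099  0.0027 -0.0031] [298. 190.]
place flask 0.71 [ 0.2669 -0.2276  0.0016] [264. 125.]
place cork_ring 0.75 [ 0.4453 -0.1402  0.003 ] [249. 173.]
place cradle_seat 0.39 [0.4993 0.1996 0.1279] [232. 191.]
place flask 0.96 [ 0.4452 -0.1371  0.0075] [272. 294.]
place flask 0.9 [ 0.2691 -0.2295 -0.0013] [227. 350.]
place flask 0.81 [ 0.4084  0.0013 -0.0035] [236. 271.]
place lever_grip 0.62 [0.4988 0.2001 0.1268] [231. 191.]
6.5 [ 0.47347246 -0.14282074  0.40769089] [-9.61152865e-01  2.76016602e-01  7.23500963e-05] [-0.3649533  -0.22993492 -0.73164117] 0.05970480693027593
```

View pics/wrist1.png

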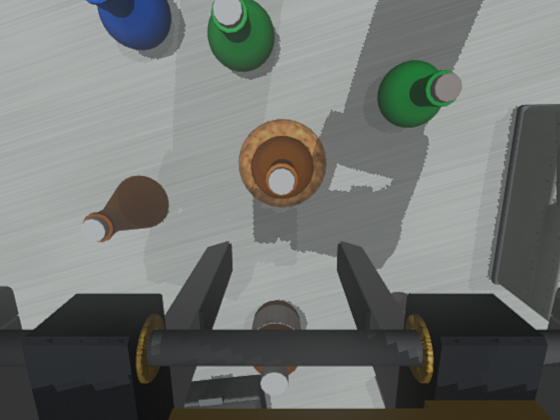

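The amber flask is upright in the cork ring, with its stopper at (282,181), and the fingers are open ahead of it. I'll back-project the stopper and cork ring.

```bash
python3 - <<'E'
from h import *
from scipy.optimize import fsolve
p=snapshot("wrist")
def back(uv,z): return fsolve(lambda q: pix(p,[q[0],q[1],z])-uv,[.45,-.14])
a=back((282,181.5),.126); b=back((282,163),.026); print(a,b)
# refine stopper centroid
c=p["color"].astype(int); m=(c.min(2)>150)&(c.max(2)-c.min(2)<30); m[:165]=0;m[200:]=0;m[:,:262]=0;m[:,302:]=0
v,u=np.nonzero(m); print(len(u),u.mean(),v.mean(),back((u.mean(),v.mean()),.125))
s=monitor.get_state();R=np.array(s["orientation"])
for q in (a,b,[.4455,-.138]): print("tool delta",(R.T@np.r_[np.array(q)-s["ee_pos"][:2],0]).round(4))
E
```

```text
[ 0.4461269  -0.13676416] [ 0.4442522  -0.13679358]
508 280.53937007874015 181.0748031496063 [ 0.44565745 -0.13783126]
tool delta [ 0.028  -0.0017 -0.    ]
tool delta [ 0.0297 -0.0022 -0.    ]
tool delta [ 0.0282 -0.003  -0.    ]
```

To row units: 0.04 m is 0.8, 0.0285 m is 0.57.

Call:
{"fn": "shift_gripper", "kwargs": {
  "increments": [0,0,0,0.57,-0.05,0.2,0.06,0,0,0,0,0,0.8,0.06,0,0,0,0,0,0.8,0.06,0,0,0,0,0,0.6,0.06,0,0,0,0,0,0.194,0.06,0,0,0,0,0,0,0.06,0,0,0,0,0,0,0,0,0,0,0,0,0,0,0,0,0,0,0,0,0,0,0,0,0,0,0,0],
  "grip_force": 25
}}

```text
time_s: 7.55
ee_pos: [0.4457, -0.1376, 0.2789]
orientation: [[-0.961, 0.276, 0.002], [0.276, 0.961, -0.001], [-0.002, -0.001, -1.0]]
wrist_force: [0.8, 0.6, -0.2]
gripper_width: 0.0316
gripper_force: 0.0
```

```bash
python3 - <<'E'
from h import *
p=snapshot("wrist"); save(p,"wrist2"); s=monitor.get_state(); print(s["time_s"],s["ee_pos"],s["wrist_force"],s["gripper_width"],s["gripper_force"])
E
```

```text
7.6 [ 0.44556478 -0.13752723  0.27866683] [0.74332903 0.15539508 0.24451273] 0.02712081862544691 0.0
```

Call:
{"fn": "shift_gripper", "kwargs": {
  "increments": [0,0,0,0,0,0,0,0,0,0,0,0,0,0,0,0,0,0,0,0,0]
}}

```text
time_s: 7.9
ee_pos: [0.4456, -0.1376, 0.2786]
orientation: [[-0.961, 0.276, 0.001], [0.276, 0.961, -0.001], [-0.001, -0.001, -1.0]]
wrist_force: [-1.2, -0.9, 4.0]
gripper_width: 0.0255
gripper_force: 25.0
```

Call:
{"fn": "shift_gripper", "kwargs": {
  "increments": [0,0,0,0,0,-0.3,0,0,0,0,0,0,-0.6,0,0,0,0,0,0,-0.8,0,0,0,0,0,0,-0.8,0,0,0,0,0,0,-0.8,0,0,0,0,0,0,-0.4,0,0,0,0,0,0,0,0,0,0,0,0,0,0,0,0,0,0,0,0,0,0]
}}

```text
time_s: 8.8
ee_pos: [0.445, -0.1372, 0.4602]
orientation: [[-0.961, 0.276, -0.004], [0.276, 0.961, 0.003], [0.005, 0.001, -1.0]]
wrist_force: [-0.4, -0.6, -2.8]
gripper_width: 0.0254
gripper_force: 25.0
```

```bash
python3 - <<'E'
from h import *
p=snapshot("side"); save(p,"side2"); find(p,["flask","cradle_seat"],n=3)
s=monitor.get_state();R=np.array(s["orientation"]); print(s["time_s"],s["ee_pos"],s["wrist_force"],s["gripper_width"],s["gripper_force"])
print((R.T@(np.array([.6195,.155,s["ee_pos"][2]])-s["ee_pos"])).round(4))
cv2.imwrite("pics/side2c.png",cv2.resize(p["color"][90:330,150:400,::-1],None,fx=2.4,fy=2.4))
E
```

```text
place flask 0.87 [ 0.3119 -0.141  -0.0008] [227. 317.]
place flask 0.8 [ 0.4094  0.0009 -0.0032] [237. 271.]
place flask 0.77 [ 0.4456 -0.1376  0.1888] [272. 240.]
8.95 [ 0.44520689 -0.13733097  0.46111013] [-0.25095469  0.06402491 -2.37919969] 0.02582483472108131 24.99651700258255
[-0.0868  0.3291  0.    ]
```

View pics/side2c.png

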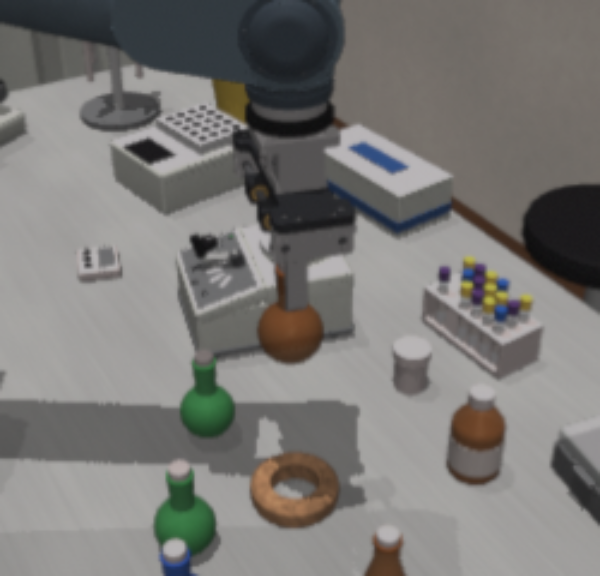

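The flask hangs upright in the gripper with its bottom at about z 0.194, and the cork ring is empty. Moving over the cradle.

To row units: 0.038 m is 0.76, 0.03 m is 0.6.

Call:
{"fn": "shift_gripper", "kwargs": {
  "increments": [0,0,0,-0.1,0.382,0,0,0,0,0,-0.2,0.76,0,0,0,0,0,-0.2,0.76,0,0,0,0,0,-0.2,0.76,0,0,0,0,0,-0.2,0.76,0,0,0,0,0,-0.2,0.76,0,0,0,0,0,-0.2,0.76,0,0,0,0,0,-0.2,0.76,0,0,0,0,0,-0.176,0.6,0,0,0,0,0,-0.1,0.28,0,0,0,0,0,0,0,0,0,0,0,0,0,0,0,0]
}}

```text
time_s: 10.15
ee_pos: [0.6215, 0.1537, 0.4622]
orientation: [[-0.961, 0.276, -0.002], [0.276, 0.961, -0.001], [0.001, -0.001, -1.0]]
wrist_force: [-0.2, 0.0, -1.8]
gripper_width: 0.0254
gripper_force: 25.0
```

```bash
python3 - <<'E'
from h import *
seats=[]
for n in ("scene","side","scene","side"):
    p=snapshot(n); print(n); save(p,n+"3"); find(p,["cradle_seat"],n=1)
    for d in models.place_of(p,"flask"):
        X=w(p,d["location"])
        if X[2]>.1: print("flask",d["conf"],X.round(4))
s=monitor.get_state(); print(s["time_s"],s["ee_pos"],s["orientation"],s["wrist_force"],s["gripper_width"])
a=cv2.imread("pics/scene3.png")[140:300,220:400];b=cv2.imread("pics/side3.png")[100:260,180:360]
cv2.imwrite("pics/both3.png",np.hstack([cv2.resize(x,(400,356)) for x in (a,b)]))
E
```

```text
scene
place cradle_seat 0.63 [0.6176 0.1537 0.1411] [300. 241.]
flask 0.76 [0.6273 0.155  0.1948]
side
place cradle_seat 0.49 [0.6183 0.1566 0.1413] [272. 183.]
flask 0.79 [0.6216 0.1538 0.1909]
scene
place cradle_seat 0.61 [0.6155 0.156  0.1415] [301. 240.]
flask 0.88 [0.6285 0.1545 0.1969]
side
place cradle_seat 0.66 [0.6194 0.1568 0.1441] [273. 182.]
flask 0.79 [0.6257 0.1544 0.1907]
10.75 [0.62155278 0.15427865 0.46301472] [[-9.61083563e-01  2.76257814e-01  7.00573312e-05]
 [ 2.76257814e-01  9.61083566e-01 -1.85466191e-05]
 [-7.24545981e-05  1.52903439e-06 -9.99999997e-01]] [ 0.46308262 -0.38696577 -1.86779639] 0.025858716074685987
```

View pics/both3.png

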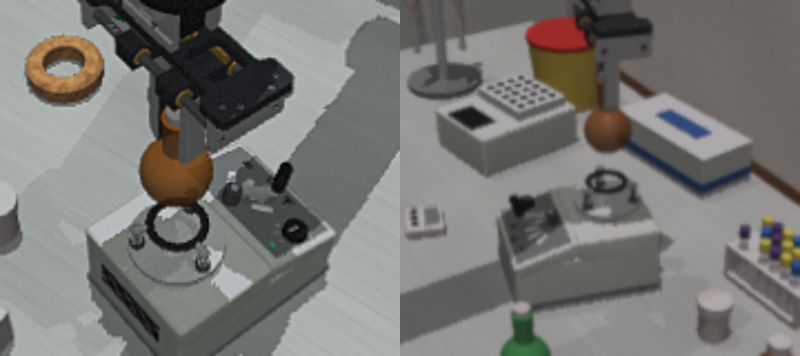

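Flask hangs upright just above the ring in both views (left picture: ball (176,172), ring (178,226)). I'll refine ring and ball positions by blob fits in both fixed cameras.

```bash
python3 - <<'E'
from h import *
from scipy.optimize import least_squares
P={}; 
def ell(m):
    cs,_=cv2.findContours(m.astype(np.uint8),cv2.RETR_EXTERNAL,cv2.CHAIN_APPROX_NONE)
    c=max(cs,key=cv2.contourArea); return cv2.fitEllipse(cv2.convexHull(c)),cv2.contourArea(c)
ring={};ball={}
for n,f in (("scene","s2"),("side","side0")):
    p=P[n]=snapshot(n)
    im=cv2.imread(f"pics/{f}.png").astype(int)
    u,v=pix(p,[.6185,.1555,.147]).round().astype(int); m=np.zeros(im.shape[:2],bool)
    m[v-14:v+15,u-20:u+21]=(im.max(2)<70)[v-14:v+15,u-20:u+21]
    e,a=ell(m); ring[n]=np.array(e[0]); print(n,"ring",e,a,(u,v))
    im=p["color"].astype(int); u,v=pix(p,[.6216,.1543,.2285]).round().astype(int)
    m=np.zeros(im.shape[:2],bool); s=np.s_[v-12:v+28,u-26:u+27]   # amber
    m[s]=((im[...,0]-im[...,2])>35)[s]
    ys,xs=np.nonzero(m); lo=ys>v-4
    e,a=ell(m); ball[n]=m; 
    # bottom half circle fit
    cs,_=cv2.findContours(m.astype(np.uint8),cv2.RETR_EXTERNAL,cv2.CHAIN_APPROX_NONE)
    c=max(cs,key=len)[:,0,:]; c=c[c[:,1]>v-2]
    r=least_squares(lambda q:np.hypot(c[:,0]-q[0],c[:,1]-q[1])-q[2],[u,v,18],loss='soft_l1'); ball[n]=r.x[:2]; print(n,"ball",r.x,np.abs(r.fun).max(),(u,v))
tri=lambda d,x0:least_squares(lambda X:np.r_[[pix(P[n],X)-d[n] for n in P]].ravel(),x0)
for k,d,x0 in (("ring",ring,[.62,.155,.147]),("ball",ball,[.62,.154,.23])):
    t=tri(d,x0); print(k,t.x.round(4),t.fun.round(1))
E
```

```text
scene ring ((299.3960266113281, 240.12725830078125), (24.178285598754883, 28.363004684448242), 88.01571655273438) 500.5 (np.int64(300), np.int64(240))
scene ball [299.38681658 215.69086304  15.77988569] 1.465521312713884 (np.int64(299), np.int64(217))
side ring ((272.66864013671875, 181.2606201171875), (9.783536911010742, 17.701181411743164), 91.64804077148438) 35.5 (np.int64(273), np.int64(181))
side ball [272.6024689  153.31924516   9.99515626] 0.985944157940505 (np.int64(273), np.int64(157))
ring [0.6194 0.1549 0.1461] [ 0.1 -0.1  0.2  0.1]
ball [0.6244 0.1574 0.2389] [ 0.6 -0.2  1.   0.3]
```

Ring centre is (0.6194, 0.1549, 0.146), as expected for height, and the ball agrees with the tool axis. I shift 2 mm and go down.

To row units: 0.02 m is 0.4, 0.006 m is 0.12.

Call:
{"fn": "shift_gripper", "kwargs": {
  "increments": [0,0,0,0.04,0,0.2,0,0,0,0,0,0,0.4,0,0,0,0,0,0,0.3,0,0,0,0,0,0,0.12,0,0,0,0,0,0,0.06,0,0,0,0,0,0,0.04,0,0,0,0,0,0,0,0,0,0,0,0,0,0,0,0,0,0,0,0,0,0]
}}

```text
time_s: 11.75
ee_pos: [0.6199, 0.1551, 0.408]
orientation: [[-0.961, 0.276, 0.002], [0.276, 0.961, 0.001], [-0.002, 0.001, -1.0]]
wrist_force: [0.6, 2.0, 1.6]
gripper_width: 0.0254
gripper_force: 25.0
```

Call:
{"fn": "shift_gripper", "kwargs": {
  "increments": [0,0,0,0,0,0.04,0,0,0,0,0,0,0.04,0,0,0,0,0,0,0.04,0,0,0,0,0,0,0,0,0,0,0,0,0,0,0]
}}

```text
time_s: 12.25
ee_pos: [0.6199, 0.155, 0.4018]
orientation: [[-0.961, 0.276, 0.002], [0.276, 0.961, 0.001], [-0.002, 0.001, -1.0]]
wrist_force: [1.7, 3.6, 4.9]
gripper_width: 0.0257
gripper_force: 25.0
```

To row units: 0.002 m is 0.04, 0.0015 m is 0.03.

Call:
{"fn": "shift_gripper", "kwargs": {
  "increments": [0,0,0,0,0.03,0,0,0,0,0,0,0,0.04,0,0,0,0,0,0,0.04,0,0,0,0,0,0,0.02,0,0,0,0,0,0,0,0,0,0,0,0,0,0,0,0,0,0,0,0,0,0]
}}

```text
time_s: 12.95
ee_pos: [0.6204, 0.1563, 0.3975]
orientation: [[-0.961, 0.276, 0.002], [0.276, 0.961, -0.0], [-0.002, 0.0, -1.0]]
wrist_force: [-0.0, 1.5, 6.7]
gripper_width: 0.0258
gripper_force: 25.0
```

```bash
python3 - <<'E'
from h import *
for n in ("scene","side"):
    p=snapshot(n); save(p,n+"4"); find(p,["cradle_seat","flask","lever_grip"],n=4)
s=monitor.get_state(); print(s["time_s"],s["ee_pos"],s["wrist_force"],s["wrist_torque"],s["gripper_width"])
E
```

```text
place cradle_seat 0.74 [0.6179 0.153  0.1294] [299. 244.]
place flask 0.65 [ 0.2696 -0.2297 -0.0003] [263. 126.]
place flask 0.64 [0.6279 0.1591 0.1312] [299. 248.]
place flask 0.64 [0.5024 0.1963 0.125 ] [346. 219.]
place flask 0.62 [ 0.3115 -0.1405  0.0025] [278. 145.]
place lever_grip 0.55 [0.5026 0.1953 0.1243] [345. 219.]
place cradle_seat 0.63 [ 0.4447 -0.3112 -0.0022] [310. 344.]
place cradle_seat 0.54 [0.6182 0.153  0.1337] [273. 185.]
place flask 0.91 [ 0.2648 -0.2314 -0.0034] [226. 352.]
place flask 0.85 [ 0.3101 -0.1432 -0.002 ] [227. 319.]
place flask 0.72 [0.6192 0.1606 0.1273] [272. 186.]
place flask 0.65 [ 0.4085 -0.0008  0.0007] [237. 270.]
place lever_grip 0.6 [0.4998 0.1993 0.1253] [232. 191.]
13.35 [0.62043425 0.15629158 0.397463  ] [0.15675451 2.02206369 7.15220755] [ 0.28032233 -0.00065296  0.00197921] 0.025995028766790836
```

To row units: 0.0015 m is 0.03, 0.0006 m is 0.012.

Call:
{"fn": "shift_gripper", "kwargs": {
  "increments": [0,0,0,0,0.012,0,0,0,0,0,0,0,0.03,0,0,0,0,0,0,0,0,0,0,0,0,0,0,0,0,0,0,0,0,0,0,0,0,0,0,0,0,0]
}}

```text
time_s: 13.95
ee_pos: [0.6206, 0.1566, 0.3961]
orientation: [[-0.961, 0.276, 0.002], [0.276, 0.961, -0.001], [-0.002, -0.001, -1.0]]
wrist_force: [-1.1, 1.1, 7.6]
gripper_width: 0.0258
gripper_force: 25.0
```

```bash
python3 - <<'E'
from h import *
a=[]
for n in ("scene","side"):
    p=snapshot(n); save(p,n+"5"); u,v=pix(p,[.6,.16,.18]).astype(int); a.append(cv2.resize(p["color"][v-70:v+70,u-75:u+75,::-1],(400,374)))
cv2.imwrite("pics/both5.png",np.hstack(a))
s=monitor.get_state(); print(s["time_s"],s["ee_pos"],s["wrist_force"],s["gripper_width"],s["gripper_force"])
E
```

```text
14.05 [0.62060001 0.15662678 0.39617277] [-1.76568266  0.3734807   8.51618684] 0.025670311218268675 25.004113912582397
```

View pics/both5.png

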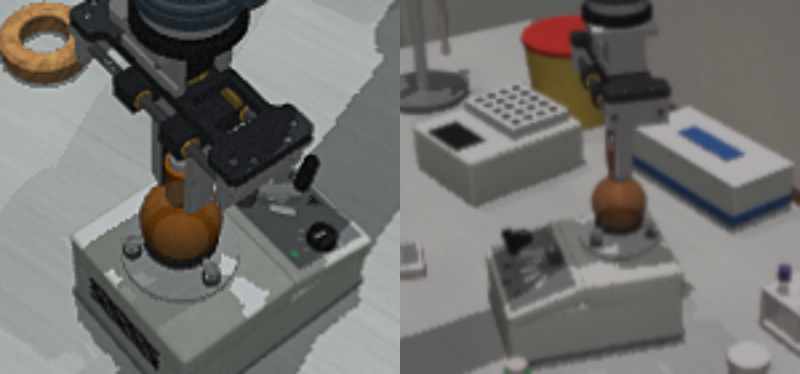

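Ball is seated upright in the ring (left (180,230), right (620,205)). It is pressed about 10 mm at about 10 N, the lever is in the press notch, and the gripper is well above the mixer. Handing in.

```bash
python3 -c "
from cell import ctrl
print(ctrl.job_done())"
```

```text
the job is handed in; nothing more can be done
None
```

I threw the lever into the press notch, seated the round flask upright in the cradle, and handed the job in at about 14 s with the flask still held down about 10 mm (roughly 10 N); no verdict came back.

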